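Unlock the jar carousel, bring the square jar to its price ticket and hold it there

ROBOT

A 7-joint arm with a two-finger parallel gripper is mounted at the origin on the work surface. World frame = base frame: x ahead of the robot, y to its left, z up, the work surface at z = 0. Lengths are in m, angles in rad, forces in N, time in s.
With the tool pointing down it reaches from about 0.4 to 0.875 m from the base axis. Payload 19.3 kg.
Tool frame: the origin (TCP) lies at the very end of the fingers, on their centre line; the grasp point (between the pads) lies 19 mm behind it; z points along the fingers, y is the line along which they close (so a half turn about z gives the same grasp; the last joint's range is limited). The gripper opens to 85 mm and grips with 20 to 120 N. Pads are 22 mm wide; open, the fingers measure 114 mm over their backs; the gripper's body (76 mm by 85 mm) begins 54 mm behind the grasp point. The pads swing forward as they close: fully open they stand 13 mm farther back than shut.
Start: joints at [1.089, 0.521, -0.036, 1.599, 0.021, 1.021, -0.113], TCP at [0.25, -0.573, 0.201] pointing down, gripper open.
Joint ranges: [-2.91, 2.91], [-0.3, 2.13], [-1.5, 1.42], [0.17, 2.43], [-1.26, 4.41], [0.16, 1.93], [-2.52, 2.52]. Speed limits (rad/s): [1.89, 1.89, 2.39, 2.39, 3.01, 3.01, 3.01].

INTERFACE

Orientations are given as [roll, pitch, yaw] about the fixed x, y, z axes, in that order (R = Rz(yaw) Ry(pitch) Rx(roll)).
In Python, from workcell import bot gives the robot as it stands.
- The arm moves only by the tool jog_arm, never from a script. Its argument "motion" is a list of rows, each a list of 5 numbers: the shift along the tool's x, y, z scaled (see below), then the turn about the tool's z scaled (see below), then the opening, from 0 (shut) to 1 (fully open). A call has 1 to 12 rows; each row shifts and turns the commanded pose from where the row before left it, along the tool's axes as they then stand; what a row does not reach is not made up. The controller multiplies each number of a shift by 30 mm and each number of a turn by 0.08 rad. A row lasts 1/10 s, in which the tool goes at most 50 mm and 8.59 degrees, less where a joint would pass 70% of its speed; a pose out of reach is approached as far as the arm can. A call with a number of a shift or a turn outside -1 to 1 is refused whole. A call with a gripper value outside its range is refused whole. The fingers move at their own pace and stop on an object; "newtons" is the grip in N (left out, the last holds). Time passes only in rows, so rows that do not move let the fingers close. It gives the time, the measured TCP pose, the force, the opening and the grip force at its end, in the units of the state.
- bot.observe(): the state, without advancing time (a new reading comes with each control period).
- bot.grab_frame(name): name is "scene" or "top"; returns a dict with "pixels" (384x512x3 uint8, red, green, blue), "fovy" (degrees; the focal length in pixels is half the picture's height over the tangent of half this angle, whatever the lens; pixels are square), "cx", "cy" (the principal point, pixels), "k1" (the pictures are not rectified: a ray, as slopes to the right and down, at radius r is drawn at 1 + k1 r^2 times it, then the intrinsics apply), "rvec" (rotation vector, rad) and "tvec" (3), from world to camera coordinates, as OpenCV has them. Camera axes: x right, y down, z forward; pixel columns grow to the right and rows downward; lengths in m; the calibration is good to about 2 mm. A picture is of the moment at which its call begins. There is no depth.
- bot.job_done(): hands the job in; it is judged then, once.
The state is a dict: "clock": time; "qpos": joint angles; "qd": joint speeds; "joint_efforts": joint torques, N m; "position": TCP position; "tool_rot": TCP orientation; "force": force on the tool from outside, world axes, zero at the start; "moment": the same for the moment, N m; "grip_width": finger opening in m; "finger_force": force on a finger pad.
Only numpy, scipy, OpenCV 4.12 (cv2) and the standard library are available. Lean on these libraries where they do the work, as an engineer would, in place of code of your own. Each camera call takes 0.05 s, during which the arm holds its last target. There are 200 camera calls.

TASK

The candle-jar carousel on the stall is still locked for carrying, and the price ticket on the front of its base belongs to the one square jar. Press the catch's thumb pad right down so that the catch tips over and stays up, then turn the carousel until the square jar stands squarely behind the ticket, and finish with the carousel's T-handle gripped, holding it still there while I tie on the tag: do not let go. Do not touch the jars, keep them all standing on their seats, and leave everything else on the stall where it is.

Things in the scene. Friction and masses are not known exactly. Their poses are not given: they have to be found in the camera images.
- stand: Fixed base of the jar carousel: wooden board 330 x 330 mm, top 18 mm above the table. Origin at table height under its centre, on the carousel's vertical axis; +x points to the front of the carousel, the side with the price ticket, which looks away from the robot (turned up to 0.5 rad clockwise or 0.15 anticlockwise); z up.
- ticket (a point): Middle of the top edge of the blank price ticket, a white card 76 mm wide standing in a dark wooden holder at the middle of the base's front edge, 158 mm from the carousel's axis and 80 mm above the table.
- carousel (a joint): Angle of the disc on the base, rad: 0 at the start, growing anticlockwise from above, no end stops. Disc 260 mm across, top 42 mm above the table, six cork seats 60 degrees apart, centres 90 mm from the axis. Free, it turns easily (0.04 N m friction) and stays where left; with the catch down it cannot turn more than about 0.02 rad.
- handle: Dark wooden T-handle bar of the carousel, level, 90 long x 18 thick x 26 mm high, on the carousel's axis on a 14 mm steel post. Origin at the bar's centre, 192 mm above the table; x along the bar, y across its 18 mm. Turns with the disc; at carousel angle 0 the bar lies along the base's x. The jars' tops are 122 mm above the table.
- catch (a joint): Angle of the transit catch (a rocker), rad: 0 = its tooth down between the cheeks of the one steel keeper on the disc's edge, carousel locked; 0.6 = thumb pad fully down, tooth lifted, carousel free. An over-centre spring drives it to the nearer end: past 0.3 it snaps over and stays. Tipping it takes about 4 N down on the pad.
- catch_pad (a point): Centre of the top of the catch's black thumb pad, 26 (radial) x 32 mm, at the base's rear left corner: 199 mm from the axis, 135 degrees anticlockwise from the front. Level pivot across the radius, 172 mm from the axis, 60 mm above the table. Pad centre 73 mm above the table, sloping up outwards 0.35 rad at catch 0; 56 mm, sloping down 0.25 rad at 0.6.
- jar_square: The only square candle jar, white stoneware with a flat square wooden lid, 54 x 54 mm (lid 56 x 56), 78 mm high, about 0.25 kg, loose on one of the carousel's cork seats, at any turn about its own axis. At the start it is on one of the five seats that are not at the front. Origin under its centre, 44 mm above the table.
- jar_a: A round candle jar, white stoneware with a flat round wooden lid, 60 mm across, 78 mm high, about 0.25 kg, loose on a cork seat of the carousel. Origin under its centre.
- jar_b: A round candle jar, white stoneware with a flat round wooden lid, 60 mm across, 78 mm high, about 0.25 kg, loose on a cork seat of the carousel. Origin under its centre.
- jar_c: A round candle jar, white stoneware with a flat round wooden lid, 60 mm across, 78 mm high, about 0.25 kg, loose on a cork seat of the carousel. Origin under its centre.
- jar_d: A round candle jar, white stoneware with a flat round wooden lid, 60 mm across, 78 mm high, about 0.25 kg, loose on a cork seat of the carousel. Origin under its centre.
- jar_e: A round candle jar, white stoneware with a flat round wooden lid, 60 mm across, 78 mm high, about 0.25 kg, loose on a cork seat of the carousel. Origin under its centre. At the start it stands on the front seat.
- tealight: Loose tea light in a metal cup, 38 mm across, 16 mm high, on the base's front right corner. Origin under its centre.
- coasters: Loose stack of five round coasters, 98 mm across, 30 mm high, on the table to the right of the carousel. Origin under its centre.
- cork_bottle: Small green corked bottle, 52 mm across, 123 mm high, on the table to the right of the carousel. Origin under its centre.
- wood_slices: Loose pile of three round wood slices, about 86 mm across, 36 mm high, on the table to the right of the carousel. Origin under the lowest slice.
- brush_pot: Terracotta pot 76 mm across, 95 mm high, with wooden sticks that rise to about 190 mm, on the table to the left of the carousel. Origin under its centre.
- gift_box: Cardboard gift box 89 x 89 mm, 51 mm high, on the table to the left of the carousel. Origin under its centre.
- peg_doll: Turned wooden peg doll, 38 mm across, 70 mm high, on the table far to the right of the carousel. Origin under its centre.
There are look-alikes about, which are no part of the job. What is shaped like the jar_square but orange or purple is not meant.

How it is judged:
By the outcome, as a careful person would: the job done as asked, in the order asked, and still so for the second after the job is handed in, while the arm keeps its last pose, push and grip.
It also fails if it takes over 64 s, if anything falls off the work surface, if the arm or the gripper's body presses on something with over 40 N, if the wrist force passes 120 N, or if a joint passes its speed limit or range.

## Working session

There is one attempt and no reset: what is moved stays moved. The work goes in short steps, Python scripts to look and compute and a tool call to move; the robot and the scene stay as the last step left them, time stands still between calls to the robot, and variables do not carry over. Pictures are saved under pics/ and viewed, at most 10 in all, crops included, and the job is handed in when it is done.

Besides the shell and the picture viewer there is one more tool, called after "Request:" as a command line: name --pt "numbers of a row" for each row, then --argument value for the rest. jog_arm: Moves the arm, as the interface text tells. Shifts and turns lie within -1 to 1; 1 stands for 30 mm of shift or 0.08 rad of turn. Its arguments: {"type":"object","properties":{"motion":{"type":"array","items":{"type":"array","items":{"type":"number"}}},"newtons":{"type":"number"}},"required":["motion"]}

```bash
mkdir -p pics
cat > h.py <<'E'
import numpy as np, cv2
from workcell import bot
def cam(f):
    fl=f["pixels"].shape[0]/2/np.tan(np.radians(f["fovy"])/2)
    R=cv2.Rodrigues(np.array(f["rvec"],float))[0]; t=np.array(f["tvec"],float).ravel()
    K=np.array([[fl,0,f["cx"]],[0,fl,f["cy"]],[0,0,1]]); D=np.array([f["k1"],0,0,0.])
    return K,D,R,t
def ray(f,uv,z):
    K,D,R,t=cam(f)
    p=cv2.undistortPoints(np.array(uv,float).reshape(-1,1,2),K,D).reshape(-1,2)
    d=np.c_[p,np.ones(len(p))]@R; c=-R.T@t
    return c+d*((z-c[2])/d[:,2])[:,None]
def proj(f,X):
    K,D,R,t=cam(f)
    return cv2.projectPoints(np.array(X,float).reshape(-1,1,3),cv2.Rodrigues(R)[0],t,K,D)[0].reshape(-1,2)
def snap(n,tag):
    f=bot.grab_frame(n); cv2.imwrite(f"pics/{tag}.png",f["pixels"][:,:,::-1]); return f
E
python3 - <<'E'
from h import *
import pickle
for n in("scene","top"):
    f=snap(n,n+"0"); pickle.dump(f,open(n+"0.pkl","wb"))
    im=cv2.resize(f["pixels"][:,:,::-1],(768,576),interpolation=cv2.INTER_CUBIC);cv2.imwrite(f"pics/{n}0b.png",im)
    K,D,R,t=cam(f);print(n,-R.T@t,K[0,0])
print(bot.observe())
E
```

```text
scene [ 0.98780259 -0.23827992  0.85015752] 369.217943930928
top [0.41248401 0.05200794 0.99532826] 364.4030853059463
{'clock': 0.1, 'qpos': array([ 1.08880344,  0.52197398, -0.03631673,  1.59994729,  0.02117987,
        1.02110873, -0.11282565]), 'qd': array([ 0.00094775, -0.00161448,  0.00122498, -0.00177542,  0.00128028,
       -0.00014579, -0.00078662]), 'joint_efforts': array([ 3.51586568e-03, -9.28478765e+01,  1.98358923e+00, -3.70533049e+01,
        1.80511060e-02,  5.37310771e-03, -7.24638721e-05]), 'position': array([ 0.24998866, -0.57245729,  0.20087255]), 'tool_rot': array([-3.14054132e+00,  6.23091569e-05,  4.11736424e-01]), 'force': array([-0.38908828, -0.31578337, -0.30941558]), 'moment': array([ 0.00543591, -0.00105699, -0.04233363]), 'finger_force': 0.0, 'grip_width': 0.0853416530911217}
```

View pics/scene0b.png

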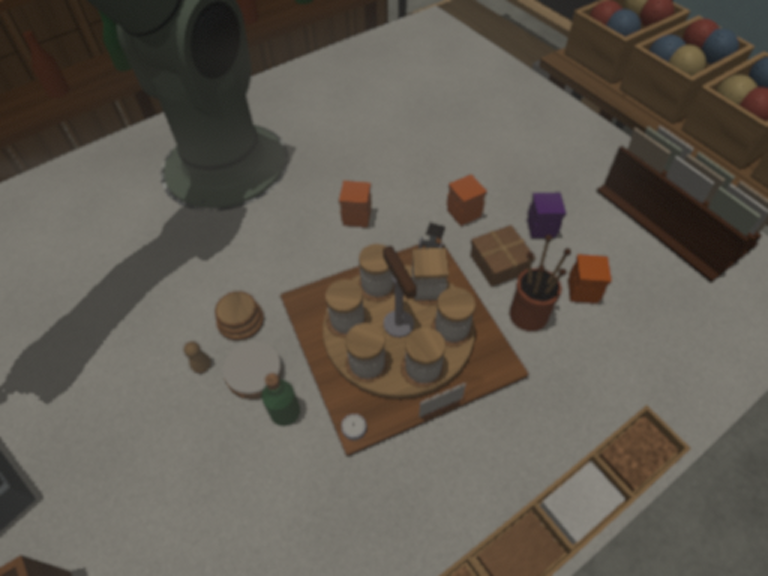

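View pics/top0b.png

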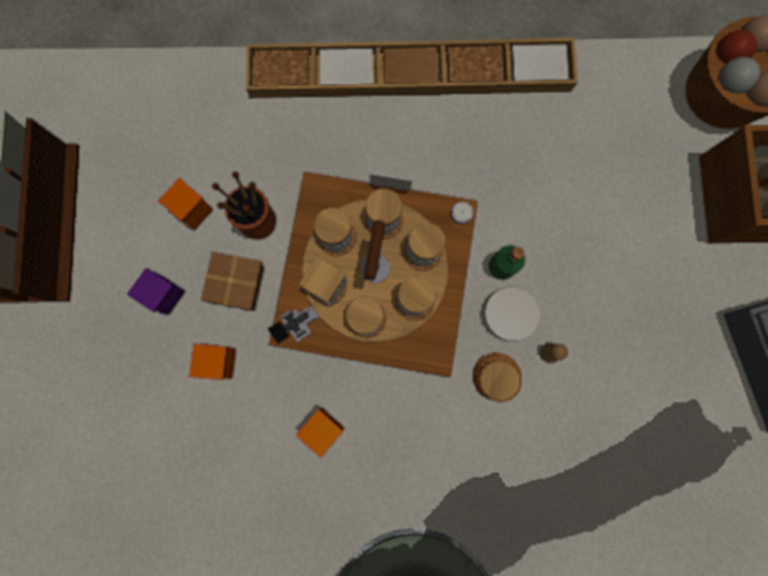

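The top view has up = +x. The ticket is at (391,183), the square jar at (324,283) two seats anticlockwise of the front, the pad at about (279,332), and the handle at (375,250). I'll refine these numerically next.

```bash
cat > m.py <<'E'
from h import *
import pickle
f=pickle.load(open("top0.pkl","rb")); s=pickle.load(open("scene0.pkl","rb"))
c=ray(f,np.array([[305,173],[477,200],[450,376],[270,347]])/1.5,.018)
print("corners",c.round(4)); print("centre",c.mean(0).round(4))
for g,box,n in((f,(350,200,400,300),"top"),(s,(370,235,430,310),"scene")):
    p=cv2.cvtColor(g["pixels"],cv2.COLOR_RGB2HSV); 
    x0,y0,x1,y1=[int(v/1.5) for v in box]
    b=g["pixels"][y0:y1,x0:x1].astype(int)
    m=((b.sum(2)<130)&(b[:,:,0]>b[:,:,2]*1.5)).astype(np.uint8)
    k,l,st,ce=cv2.connectedComponentsWithStats(m); i=1+np.argmax(st[1:,4])
    r=cv2.minAreaRect(np.argwhere(l==i)[:,::-1].astype(np.float32)); q=cv2.boxPoints(r)+[x0,y0]
    print(n,"handle",st[i],r, ray(g,[ce[i]+[x0,y0]],.2).round(4)); Q=ray(g,q,.205)
    e=Q[1]-Q[0],Q[2]-Q[1]; e=max(e,key=np.linalg.norm); print("yaw",np.arctan2(e[1],e[0]),np.linalg.norm(e))
print("pad",ray(f,[[279/1.5,332/1.5]],.073),ray(s,[[435/1.5,230/1.5]],.073))
print("ticket",ray(f,np.array([[371,178],[410,184]])/1.5,.08),ray(s,np.array([[421,403],[464,387]])/1.5,.08))
print("square",ray(f,[[324/1.5,283/1.5]],.122),"fr",ray(f,[[383/1.5,207/1.5]],.122))
a=cv2.resize(f["pixels"][100:260,165:335,::-1],None,fx=4.4,fy=3.7,interpolation=cv2.INTER_CUBIC)
a=cv2.resize(f["pixels"][105:255,175:325,::-1],(600,600),interpolation=cv2.INTER_CUBIC)
cv2.imwrite("pics/crop1.png",cv2.convertScaleAbs(a,alpha=1.8))
E
python3 m.py
```

```text
corners [[ 0.7793  0.1798  0.018 ]
 [ 0.7209 -0.1382  0.018 ]
 [ 0.4005 -0.0759  0.018 ]
 [ 0.4577  0.2422  0.018 ]]
centre [0.5896 0.052  0.018 ]
top handle [  9  11  15  42 311] ((16.1304988861084, 31.64952278137207), (13.2643461227417, 41.03657150268555), 1.3971810340881348) [[0.5932 0.0549 0.2   ]]
yaw -0.03985420827579998 0.09301486064538915
scene handle [14 22 17 20 46] ((21.000001907348633, 32.0), (24.041629791259766, 5.656853675842285), 45.0) [[0.6245 0.0426 0.2   ]]
yaw 0.05136418371633396 0.058037343741322585
pad [[0.47998204 0.21661204 0.073     ]] [[0.48350299 0.21883929 0.073     ]]
ticket [[ 0.7447658   0.05669345  0.08      ]
 [ 0.73255238 -0.01095995  0.08      ]] [[ 0.74277204 -0.01140886  0.08      ]
 [ 0.76001439  0.05717657  0.08      ]]
square [[0.55421344 0.13566209 0.122     ]] fr [[0.67934845 0.03756682 0.122     ]]
```

View pics/crop1.png

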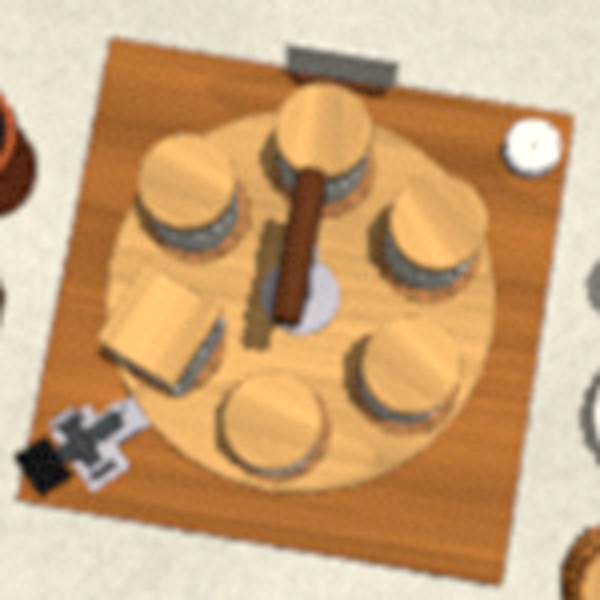

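Request:
jog_arm --pt "0 0 -1 0 0" --pt "0 0 -1 0 0" --pt "0 0 -1 0 0" --pt "0 0 -1 0 0" --pt "1 -0.65 0 0 0" --pt "1 -0.65 0 0 0" --pt "1 -0.65 0 0 0" --pt "1 -0.65 0 0 0" --pt "1 -0.65 0 0 0" --pt "1 -0.65 0 0 0" --pt "1 -0.65 0 0 0" --pt "1 -0.65 0 0 0" --newtons 40

```text
clock: 1.3
position: [0.4081, -0.3324, 0.3213]
tool_rot: [-3.141, 0.0, 0.412]
force: [1.5, 0.2, 0.1]
grip_width: -0.0
finger_force: 0.0
```

Request:
jog_arm --pt "1 -0.65 0 0 0" --pt "1 -0.65 0 0 0" --pt "1 -0.65 0 0 0" --pt "1 -0.65 0 0 0" --pt "0 0 0 -1 0" --pt "0 0 0 -1 0" --pt "0 0 0 -1 0" --pt "0 0 0 -1 0" --pt "0 0 0 -1 0" --pt "0 0 0 -1 0" --pt "0 0 0 -1 0" --pt "0 0 0 -1 0"

```text
clock: 2.5
position: [0.4862, -0.2142, 0.3211]
tool_rot: [-3.141, 0.0, 1.055]
force: [-0.4, 0.2, -0.6]
grip_width: 0.0
finger_force: 0.0
```

Request:
jog_arm --pt "0 0 0 -1 0" --pt "0 0 0 -1 0" --pt "0 0 0 -1 0" --pt "0 0 0 -1 0" --pt "0 0 0 -1 0" --pt "0 0 0 -1 0" --pt "0 0 0 -1 0" --pt "0 0 0 -1 0" --pt "0 0 0 -1 0" --pt "0 0 0 -1 0" --pt "0 0 0 -1 0" --pt "0 0 0 -1 0"

```text
clock: 3.7
position: [0.4862, -0.2142, 0.3211]
tool_rot: [-3.141, -0.0, 2.015]
force: [0.1, -0.8, -0.4]
grip_width: 0.0003
finger_force: 0.0
```

Request:
jog_arm --pt "0 0 0 -1 0" --pt "0 0 0 -1 0" --pt "1 0.66 0 0 0" --pt "1 0.66 0 0 0" --pt "1 0.66 0 0 0" --pt "1 0.66 0 0 0" --pt "1 0.66 0 0 0" --pt "1 0.66 0 0 0" --pt "1 0.66 0 0 0" --pt "1 0.66 0 0 0" --pt "1 0.66 0 0 0" --pt "1 0.66 0 0 0"

```text
clock: 4.9
position: [0.4797, 0.1464, 0.3213]
tool_rot: [-3.141, 0.0, 2.171]
force: [1.2, -0.0, -0.4]
grip_width: -0.0001
finger_force: 0.0
```

Request:
jog_arm --pt "1 0.66 0 0 0" --pt "1 0.66 0 0 0" --pt "0 0 1 0 0" --pt "0 0 1 0 0" --pt "0 0 1 0 0" --pt "0 0 1 0 0" --pt "0 0 1 0 0" --pt "0 0 1 0 0" --pt "0 0 0.5 0 0" --pt "0 0 0 0 0"

```text
clock: 5.9
position: [0.4779, 0.2167, 0.125]
tool_rot: [-3.139, -0.001, 2.172]
force: [-0.4, 0.4, 0.1]
grip_width: -0.0001
finger_force: 0.0
```

Request:
jog_arm --pt "0.12 0 1 0 0" --pt "0 0 0.3 0 0" --pt "0 0 0.2 0 0" --pt "0 0 0.2 0 0" --pt "0 0 0 0 0"

```text
clock: 6.4
position: [0.477, 0.2199, 0.0756]
tool_rot: [3.141, 0.0, 2.172]
force: [-0.5, 0.3, 0.2]
grip_width: 0.0001
finger_force: 0.0
```

Run:
```python
from h import *
f=snap("scene","p1");g=snap("top","p2")
a=cv2.resize(f["pixels"][100:250,200:350,::-1],(400,400));b=cv2.resize(g["pixels"][150:270,150:270,::-1],(400,400))
cv2.imwrite("pics/p.png",cv2.convertScaleAbs(np.hstack([a,b]),alpha=1.8))
```

```text
(no output)
```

View pics/p.png

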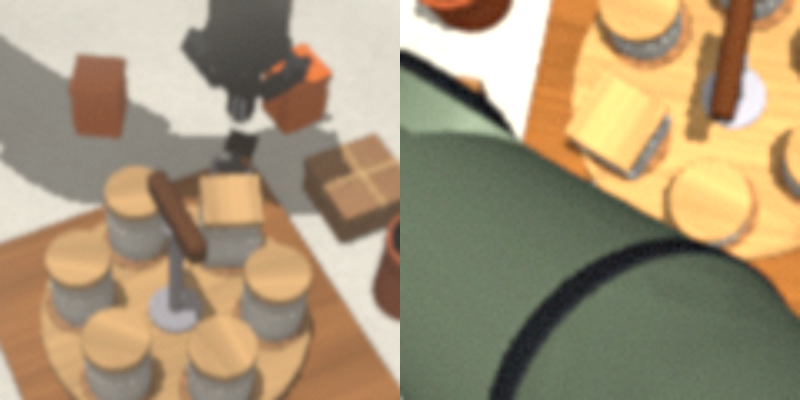

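Run:
```python
from h import *
f=bot.grab_frame("scene")
o=bot.observe();print(o["position"],o["tool_rot"],o["grip_width"])
print(((proj(f,[o["position"],[.478,.216,.073]])-[200,100])*400/150).round(1), ray(f,[[290,144]],.0756))
```

```text
[0.47715331 0.22008742 0.07602303] [3.14080669e+00 1.93613530e-04 2.17155580e+00] 8.039946525958372e-05
[[237.3 136. ]
 [234.6 140.2]] [[0.45785726 0.23881475 0.0756    ]]
```

Request:
jog_arm --pt "0 0 0.1 0 0" --pt "0 0 0.1 0 0" --pt "0 0 0 0 0"

```text
clock: 6.85
position: [0.4766, 0.2199, 0.0691]
tool_rot: [-3.141, -0.0, 2.172]
force: [0.4, -0.0, -0.3]
grip_width: -0.0001
finger_force: 0.0
```

Run:
```python
from h import *
f=snap("scene","p3")
a=cv2.resize(f["pixels"][115:175,255:330,::-1],(750,600),interpolation=cv2.INTER_CUBIC)
cv2.imwrite("pics/p4.png",cv2.convertScaleAbs(a,alpha=2))
print((proj(f,bot.observe()["position"])-[255,115])*10)
```

```text
[[337.12830704 375.25899838]]
```

View pics/p4.png

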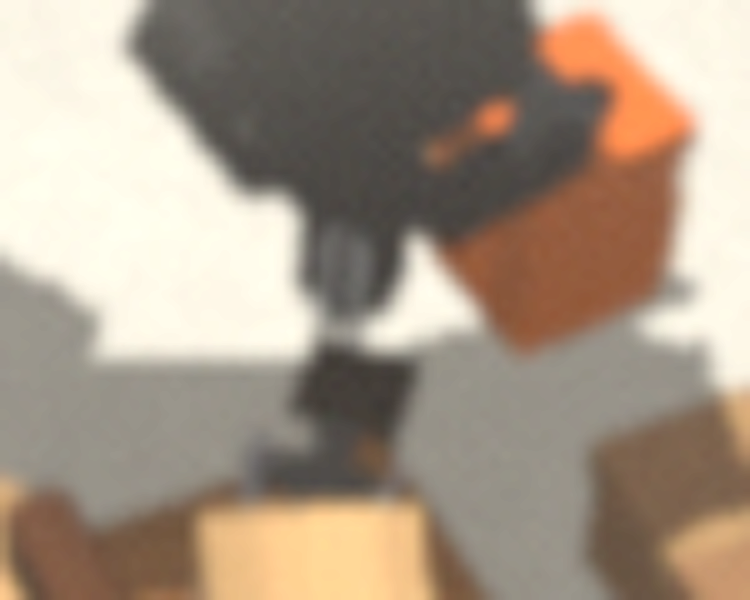

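Request:
jog_arm --pt "0 0.1 0.1 0 0" --pt "0 0 0.1 0 0" --pt "0 0 0 0 0"

```text
clock: 7.2
position: [0.4791, 0.2217, 0.0629]
tool_rot: [-3.141, -0.0, 2.172]
force: [0.5, 0.1, 0.2]
grip_width: 0.0
finger_force: 0.0
```

Request:
jog_arm --pt "0 0 0.1 0 0" --pt "0 0 0 0 0"

```text
clock: 7.4
position: [0.4791, 0.2216, 0.0601]
tool_rot: [-3.141, -0.0, 2.172]
force: [-0.2, -1.0, 0.8]
grip_width: 0.0004
finger_force: 0.0
```

Run:
```python
from h import *
f=snap("scene","p5")
a=cv2.resize(f["pixels"][125:165,262:312,::-1],(750,600),interpolation=cv2.INTER_CUBIC)
cv2.imwrite("pics/p6.png",cv2.convertScaleAbs(a,alpha=2))
print((proj(f,bot.observe()["position"])-[262,125])*15)
```

```text
[[413.32170448 448.7997269 ]]
```

View pics/p6.png

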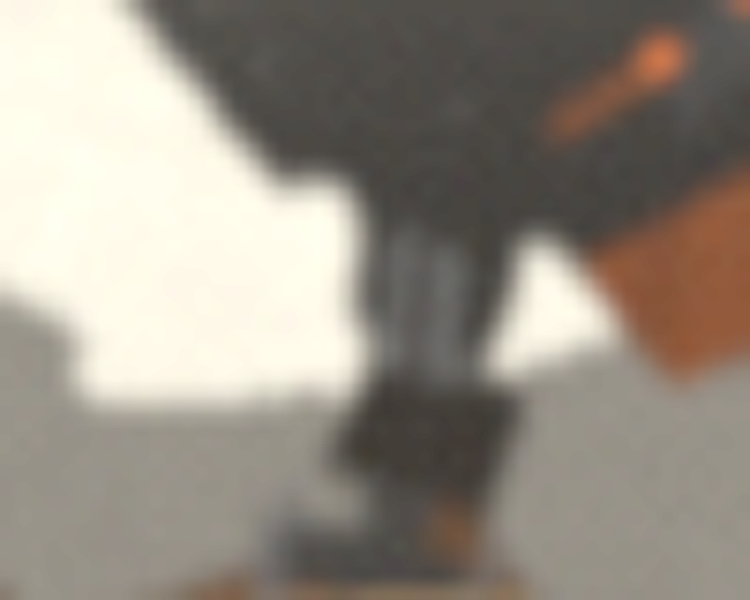

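Request:
jog_arm --pt "0 0 0.1 0 0" --pt "0 0 0 0 0"

```text
clock: 7.65
position: [0.4791, 0.2216, 0.0571]
tool_rot: [-3.141, -0.0, 2.172]
force: [-0.6, -0.9, 0.5]
grip_width: 0.0003
finger_force: 0.0
```

Request:
jog_arm --pt "0 0 0.1 0 0" --pt "0 0 0 0 0"

```text
clock: 7.85
position: [0.4791, 0.2216, 0.0541]
tool_rot: [-3.141, -0.0, 2.172]
force: [-0.8, 0.0, -0.1]
grip_width: -0.0001
finger_force: 0.0
```

Run:
```python
from h import *
f=snap("scene","p7")
print([float(np.round(bot.observe()["force"][2],2)) for _ in range(3)])
g=cv2.imread("pics/p5.png").astype(int);h=cv2.imread("pics/p7.png").astype(int)
print(g[145:162,284:298].sum(2)); print(h[145:162,284:298].sum(2))
```

```text
[0.64, 0.64, 0.64]
[[342 266 174 138 151 137 141 152 145 116 119 203 299 355]
 [351 291 205 158 150 136 140 155 141 111 143 242 327 364]
 [364 325 240 178 158 139 147 156 140 125 184 284 344 361]
 [370 335 251 183 161 139 148 158 147 147 218 308 343 335]
 [358 320 227 160 139 126 140 154 151 157 219 285 301 279]
 [329 279 187 119 110 111 124 134 132 135 170 204 226 225]
 [273 219 140  97  95  97 104 105 104 104 112 129 165 200]
 [210 160 106  89  91  92  94  93  93  91  93 105 147 200]
 [172 125  97  95  93  97  99  92  93  93  89 110 157 199]
 [148 105  90  93  93  93  93  91  88  89  95 127 176 208]
 [143 110  93  92  93  93  96  87  96  91 103 142 195 213]
 [163 140 116 108  94  94  94  94  93  91 110 162 201 215]
 [192 173 145 117 108 104 102  99  95  99 130 181 210 218]
 [204 190 155 122 114 114 115 110 108 111 146 192 216 218]
 [190 179 151 126 117 116 122 124 119 127 162 201 219 217]
 [149 151 131 121 114 115 121 126 130 137 171 201 218 219]
 [121 121 119 111 119 114 120 122 129 144 169 192 210 219]]
[[337 251 159 134 145 141 142 153 144 112 105 170 275 350]
 [338 251 158 138 
[... 226 characters left out ...]
8 186 140 136 134 145 149 128 108 129 184 216 225]
 [275 220 143 115 119 119 137 137 117 100  98 125 162 199]
 [210 162 110  97  98 105 111 116 102  93  89 102 147 196]
 [170 123  94  94  93  94 101  97  93  92  90 115 157 202]
 [150 107  97  90  93  94  89  88  92  94  97 128 178 209]
 [140 110  97 100  94  93  88  88  92  91 102 143 191 217]
 [163 138 116 102  97  96  94  95  94  92 113 160 201 214]
 [193 174 142 115 107 105 101  98  94  96 132 179 207 216]
 [207 190 157 123 113 114 111 109 104 109 148 195 216 218]
 [193 179 150 122 116 116 119 123 123 129 163 201 216 216]
 [149 146 129 117 113 116 119 126 126 140 168 201 215 217]
 [123 119 119 114 113 112 120 124 131 141 170 195 211 217]]
```

Run:
```python
from h import *
f=bot.grab_frame("scene")
for z in(.054,.06,.07,.075,.08):print(z,ray(f,[[289.3,152.5]],z).round(4)[0])
print("pad centre",ray(f,[[290.3,154]],.073).round(4))
```

```text
0.054 [0.4675 0.2303 0.054 ]
0.06 [0.4715 0.2268 0.06  ]
0.07 [0.478  0.2209 0.07  ]
0.075 [0.4813 0.218  0.075 ]
0.08 [0.4845 0.215  0.08  ]
pad centre [[0.4859 0.218  0.073 ]]
```

Request:
jog_arm --pt "0 0 0.1 0 0" --pt "0 0 0 0 0"

```text
clock: 8.15
position: [0.4792, 0.2216, 0.0511]
tool_rot: [-3.141, -0.0, 2.172]
force: [0.5, 0.1, 0.8]
grip_width: 0.0003
finger_force: 0.0
```

Request:
jog_arm --pt "0 0 0.1 0 0" --pt "0 0 0 0 0"

```text
clock: 8.35
position: [0.4791, 0.2216, 0.0481]
tool_rot: [-3.141, -0.0, 2.172]
force: [-0.7, 0.2, 0.0]
grip_width: -0.0003
finger_force: 0.0
```

Run:
```python
from h import *
f=snap("scene","p8")
a=cv2.resize(f["pixels"][130:170,265:315,::-1],(750,600),interpolation=cv2.INTER_CUBIC)
cv2.imwrite("pics/p9.png",cv2.convertScaleAbs(a,alpha=3.5))
print((proj(f,bot.observe()["position"])-[265,130])*15)
```

```text
[[364.51625042 415.5101083 ]]
```

View pics/p9.png

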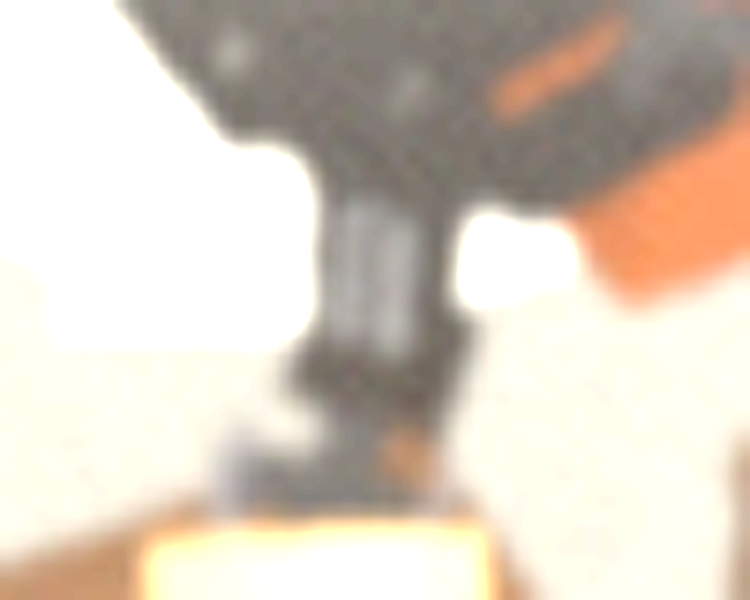

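Request:
jog_arm --pt "0 0 0.1 0 0" --pt "0 0 0 0 0"

```text
clock: 8.6
position: [0.4793, 0.2219, 0.0453]
tool_rot: [3.141, -0.0, 2.172]
force: [0.3, 1.3, 2.2]
grip_width: -0.0002
finger_force: 1.1
```

Request:
jog_arm --pt "0 0 0.1 0 0" --pt "0 0 0 0 0"

```text
clock: 8.8
position: [0.4792, 0.2217, 0.0421]
tool_rot: [-3.142, -0.0, 2.172]
force: [0.9, -0.2, 1.3]
grip_width: -0.0001
finger_force: 0.8
```

Run:
```python
from h import *
f=snap("scene","p10"); o=bot.observe(); print(o["position"],o["force"],o["joint_efforts"].round(1))
h=cv2.imread("pics/p10.png").astype(int)
print(h[145:162,284:298].sum(2))
```

```text
[0.47927194 0.2217226  0.04227322] [-0.25961584  1.32398824  1.04001475] [  0.  -86.2 -10.  -22.3   0.    0.2  -0. ]
[[342 260 161 123 133 125 112 114 107  98 101 138 198 218]
 [341 253 159 136 145 131 126 131 120 107 109 173 263 300]
 [338 245 153 136 147 138 140 148 135 106 107 188 285 336]
 [340 244 149 140 150 140 146 154 134 108 111 196 286 322]
 [341 246 154 142 149 140 148 155 133 105 112 184 258 275]
 [331 243 154 147 151 138 149 156 129 105 110 161 213 225]
 [296 222 150 147 146 139 153 158 132 104  99 122 170 202]
 [233 174 134 143 149 136 157 156 128  99  94 109 143 191]
 [178 132 117 133 135 133 153 152 126 100  92 104 147 196]
 [154 108 100 110 113 119 139 139 120  91  93 114 160 201]
 [149 108  96  96 101 104 115 117 107  92  97 130 177 208]
 [162 130 109 103  96  93  99  94  92  91 103 150 193 213]
 [190 168 139 116 103 104  97 100  92  95 120 164 204 217]
 [207 190 164 132 112 107 107 107 101 102 134 182 211 218]
 [190 181 155 125 115 114 117 119 118 122 153 194 215 221]
 [152 146 133 119 117 117 121 124 125 140 169 200 216 222]
 [124 123 117 112 115 113 121 126 129 139 169 195 214 218]]
```

Request:
jog_arm --pt "0 0 0.1 0 0" --pt "0 0 0.1 0 0" --pt "0 0 0 0 0"

```text
clock: 9.15
position: [0.4789, 0.2214, 0.0359]
tool_rot: [-3.141, -0.0, 2.172]
force: [-0.3, 0.1, -0.4]
grip_width: 0.0001
finger_force: 0.0
```

Request:
jog_arm --pt "0 0 0.1 0 0" --pt "0 0 0.1 0 0" --pt "0 0 0 0 0"

```text
clock: 9.45
position: [0.479, 0.2216, 0.03]
tool_rot: [-3.141, -0.0, 2.172]
force: [-0.2, -0.3, 0.4]
grip_width: 0.0001
finger_force: 0.0
```

Run:
```python
from h import *
f=snap("scene","p11"); o=bot.observe(); print(o["position"],o["force"])
h=cv2.imread("pics/p11.png").astype(int)
print(h[145:166,282:300].sum(2))
```

```text
[0.47907275 0.2216443  0.03016173] [ 0.16387891 -0.96913666  0.30277615]
[[296 272 212 143 106  95  97 102  98 101  96  97  98 100  97  99  97  99]
 [354 336 281 189 113 102  99  98  99  97  97  96  96  94 101  96  94 100]
 [374 367 327 225 130 108 112 108  97 100  96  97  99 100 110 107 100  92]
 [376 375 338 239 137 128 133 122 117 111 103  99  97 121 138 132 115 106]
 [378 373 335 237 139 138 147 136 140 134 114  96 103 139 175 177 153 137]
 [373 368 329 226 140 143 151 142 154 149 123 102 106 146 196 204 190 181]
 [364 352 302 203 136 144 147 139 156 155 123 102 109 154 200 217 214 209]
 [324 307 254 169 129 146 146 137 155 157 123 102 120 163 208 219 219 218]
 [261 246 207 153 128 146 146 137 152 151 118 104 137 183 212 219 219 219]
 [223 219 199 154 132 152 146 139 150 146 121 107 143 188 211 217 219 222]
 [219 213 185 142 128 146 139 137 156 141 120 103 132 174 195 214 219 221]
 [215 201 166 125 113 128 128 133 152 143 114  98 111 135 169 205 219 219]
 [211 192 146 105 102 109 110 122 132 126 106  93  96 113 163 202 214 216]
 [198 181 137 105  96 102  97 108 110 108  95  90  99 132 180 209 216 216]
 [176 163 137 114 106 103 106 104  99  93  90  91 114 160 200 218 218 219]
 [146 136 128 125 114 109 110 109 102  95  95 103 135 177 208 220 219 222]
 [124 124 117 119 120 112 108 111 109 105 104 119 154 188 211 219 219 219]
 [118 115 114 112 109 107 110 112 111 113 115 136 160 184 201 214 217 217]
 [123 121 115 113 111 113 114 119 116 118 127 146 161 161 179 205 213 215]
 [156 153 155 152 159 155 157 159 160 157 167 174 173 168 177 195 208 216]
 [213 214 217 225 239 240 238 236 238 238 238 236 225 221 216 196 197 212]]
```

Request:
jog_arm --pt "0 0 0.08 0 0" --pt "0 0 0 0 0"

```text
clock: 9.7
position: [0.4792, 0.2217, 0.0278]
tool_rot: [-3.142, -0.0, 2.172]
force: [-0.7, -0.1, 0.8]
grip_width: -0.0001
finger_force: 0.0
```

Request:
jog_arm --pt "0 0 0.08 0 0" --pt "0 0 0 0 0"

```text
clock: 9.9
position: [0.4796, 0.2218, 0.0266]
tool_rot: [3.141, 0.001, 2.172]
force: [-6.1, -5.0, 27.8]
grip_width: -0.0002
finger_force: 13.5
```

Request:
jog_arm --pt "0 0 -1 0 0" --pt "0 0 -1 0 0" --pt "0 0 -1 0 0" --pt "0 0 -1 0 0" --pt "0 0 -1 0 0" --pt "0 0 -1 0 0" --pt "0 0 -1 0 0" --pt "0 0 -1 0 0" --pt "0 0 -1 0 0" --pt "0 0 0 0 1"

```text
clock: 10.9
position: [0.4803, 0.2226, 0.299]
tool_rot: [3.137, 0.001, 2.172]
force: [-0.3, 0.4, 0.4]
grip_width: 0.0134
finger_force: 0.0
```

Run:
```python
from h import *
f=snap("scene","q1"); g=snap("top","q2"); o=bot.observe(); print(o["position"],o["force"])
a=cv2.resize(f["pixels"][20:245,190:360,::-1],(400,530),interpolation=cv2.INTER_CUBIC)
b=cv2.resize(g["pixels"][105:255,175:325,::-1],(400,530),interpolation=cv2.INTER_CUBIC)
cv2.imwrite("pics/q.png",cv2.convertScaleAbs(np.hstack([a,b]),alpha=2))
print((proj(f,o["position"])-[190,20])*[400/170,530/225])
```

```text
[0.47936815 0.22159743 0.29570614] [ 0.18962872 -0.38174517 -0.98805598]
[[248.66113068 159.96409352]]
```

View pics/q.png

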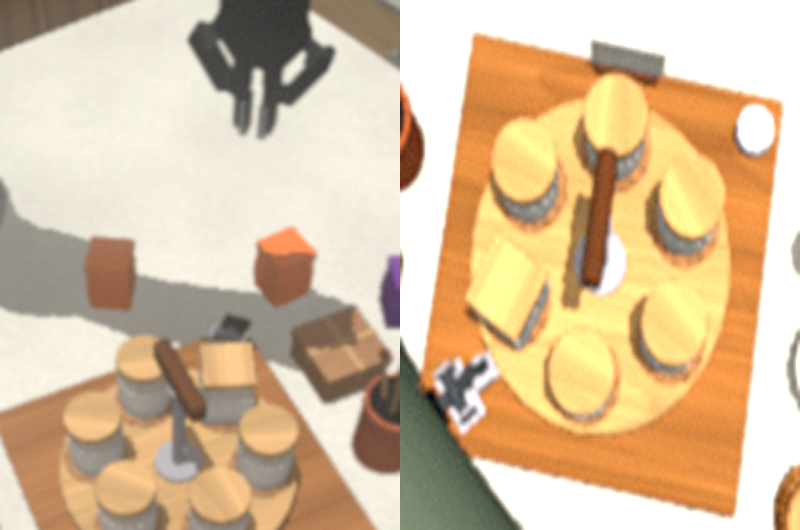

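The catch has tipped and stayed over. The true fingertips sit about 30 mm above the reported TCP, so I'll correct for that when gripping the handle.

Request:
jog_arm --pt "-0.96 -0.02 0 0 1" --pt "-0.96 -0.02 0 0 1" --pt "-0.96 -0.02 0 0 1" --pt "-0.96 -0.02 0 0 1" --pt "-0.96 -0.02 0 0 1" --pt "-0.96 -0.02 0 0 1" --pt "-0.96 -0.02 0 0 1" --pt "0 0 0 -1 1" --pt "0 0 0 -1 1" --pt "0 0 0 -1 1" --pt "0 0 0 -1 1" --pt "0 0 0 -1 1"

```text
clock: 12.2
position: [0.5893, 0.0529, 0.2941]
tool_rot: [-3.14, -0.002, 2.575]
force: [0.3, -0.3, -0.4]
grip_width: 0.0854
finger_force: 0.0
```

Request:
jog_arm --pt "0 0 0 -1 1" --pt "0 0 0 -1 1" --pt "0 0 0 -1 1" --pt "0 0 0 -1 1" --pt "0 0 0 -1 1" --pt "0 0 1 0 1" --pt "0 0 0 0 1" --pt "0 0 0 0 1"

```text
clock: 13.0
position: [0.5894, 0.053, 0.2651]
tool_rot: [-3.141, -0.002, 2.972]
force: [-0.3, 0.8, 0.9]
grip_width: 0.0854
finger_force: 0.0
```

Run:
```python
from h import *
f=snap("scene","r1"); o=bot.observe(); print(o["position"],o["tool_rot"],o["qpos"].round(2))
a=cv2.resize(f["pixels"][70:270,160:410,::-1],(750,600),interpolation=cv2.INTER_CUBIC)
cv2.imwrite("pics/r.png",cv2.convertScaleAbs(a,alpha=2))
print((proj(f,[o["position"],o["position"]+[0,0,.03],[.590,.053,.192]])-[160,70])*3)
```

```text
[0.58976743 0.05325033 0.26587473] [ 3.14144298e+00 -5.28014657e-04  2.97168702e+00] [ 0.37  0.52 -0.83  1.58  0.4   1.22  0.87]
[[313.29842954 266.63073037]
 [313.52516894 237.46561531]
 [312.69902677 331.45391169]]
```

View pics/r.png

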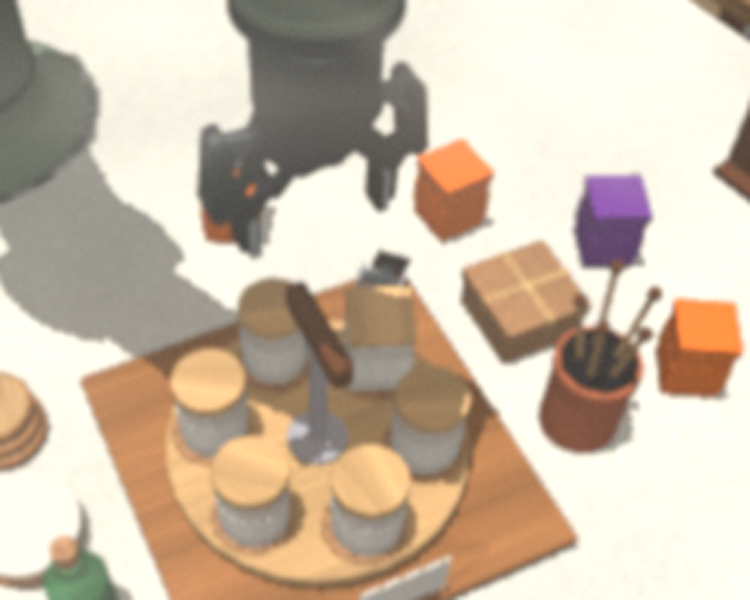

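Request:
jog_arm --pt "0 0.05 1 0 1" --pt "0 0 1 0 1" --pt "0 0 1 0 1" --pt "0 0 0.8 0 1" --pt "0 0 0.2 0 1" --pt "0 0 0 0 1"

```text
clock: 13.65
position: [0.5902, 0.0547, 0.146]
tool_rot: [3.142, -0.0, 2.972]
force: [0.3, 0.6, 0.5]
grip_width: 0.0858
finger_force: 0.0
```

Request:
jog_arm --pt "0 0 0 0 0.3" --pt "0 0 0 0 0.25" --pt "0 0 0 0 0.2" --pt "0 0 0 0 0.1" --pt "0 0 0 0 0" --pt "0 0 0 0 0" --pt "0 0 0 0 0" --newtons 40

```text
clock: 14.35
position: [0.5904, 0.0553, 0.1463]
tool_rot: [3.14, 0.001, 2.972]
force: [-1.6, 2.5, 6.0]
grip_width: 0.0186
finger_force: 38.9
```

Request:
jog_arm --pt "0 0 0 0.15 0" --pt "0 0 0 0.3 0" --pt "0 0 0 0.45 0" --pt "0 0 0 0.6 0" --pt "0 0 0 0.6 0" --pt "0 0 0 0.5 0"

```text
clock: 14.95
position: [0.5905, 0.0558, 0.1463]
tool_rot: [3.14, 0.001, 2.763]
force: [0.7, 5.4, 4.1]
grip_width: 0.0188
finger_force: 38.9
```

Request:
jog_arm --pt "0 0 0 0.6 0" --pt "0 0 0 0.6 0" --pt "0 0 0 0.6 0" --pt "0 0 0 0.6 0" --pt "0 0 0 0.6 0" --pt "0 0 0 0.6 0" --pt "0 0 0 0.6 0" --pt "0 0 0 0.5 0" --pt "0 0 0 0.4 0" --pt "0 0 0 0.3 0"

```text
clock: 15.95
position: [0.5911, 0.0567, 0.1464]
tool_rot: [3.138, -0.0, 2.332]
force: [5.0, 8.4, 0.7]
grip_width: 0.0186
finger_force: 39.0
```

Request:
jog_arm --pt "0.03 0.07 0 0.3 0" --pt "0 0 0 0.6 0" --pt "0 0 0 0.6 0" --pt "0 0 0 0.6 0" --pt "0 0 0 0.6 0" --pt "0 0 0 0.6 0" --pt "0 0 0 0.6 0" --pt "0 0 0 0.6 0" --pt "0 0 0 0.6 0" --pt "0 0 0 0.5 0" --pt "0 0 0 0.3 0" --pt "0 0 0 0 0"

```text
clock: 17.15
position: [0.5921, 0.0574, 0.1463]
tool_rot: [3.139, -0.0, 1.859]
force: [6.0, 3.2, 2.4]
grip_width: 0.0183
finger_force: 39.3
```

Request:
jog_arm --pt "0 0 0 0.3 0" --pt "0 0 0 0.6 0" --pt "0 0 0 0.6 0" --pt "0 0 0 0.6 0" --pt "0 0 0 0.6 0" --pt "0 0 0 0.6 0" --pt "0 0 0 0.6 0" --pt "0 0 0 0.6 0" --pt "0 0 0 0.6 0" --pt "0 0 0 0.6 0" --pt "0 0 0 0.3 0" --pt "0 0 0 0 0"

```text
clock: 18.35
position: [0.5933, 0.0574, 0.1464]
tool_rot: [3.137, -0.002, 1.379]
force: [13.8, 3.6, -3.7]
grip_width: 0.0186
finger_force: 39.4
```

Request:
jog_arm --pt "0.01 0.07 0 0.3 0" --pt "0 0.03 0 0.6 0" --pt "0 0 0 0.6 0" --pt "0 0 0 0.6 0" --pt "0 0 0 0.6 0" --pt "0 0 0 0.6 0" --pt "0 0 0 0.6 0" --pt "0 0 0 0.6 0" --pt "0 0 0 0.6 0" --pt "0 0 0 0.5 0" --pt "0 0 0 0.4 0" --pt "0 0 0 0.3 0"

```text
clock: 19.55
position: [0.5946, 0.0569, 0.1463]
tool_rot: [3.141, -0.002, 0.875]
force: [1.8, 1.1, 5.0]
grip_width: 0.0184
finger_force: 40.3
```

Run:
```python
from h import *
import pickle
f=snap("scene","s1"); pickle.dump(f,open("s1.pkl","wb")); o=bot.observe(); print(o["position"],o["tool_rot"],o["force"])
a=cv2.resize(f["pixels"][150:300,180:380,::-1],(800,600),interpolation=cv2.INTER_CUBIC)
cv2.imwrite("pics/s.png",cv2.convertScaleAbs(a,alpha=2))
u=np.array([np.cos(-.187),np.sin(-.187),0])
print((proj(f,[np.array([.591,.0545,z])+r*u for r,z in((.09,.122),(.158,.08),(0,.042))])-[180,150])*4)
```

```text
[0.59460964 0.05690663 0.14629028] [ 3.14078968e+00 -1.56048535e-03  8.73117683e-01] [2.0649668  1.60639239 5.00556442]
[[407.29069365 312.20899806]
 [457.95138874 444.20260401]
 [338.61790406 262.4837488 ]]
```

View pics/s.png

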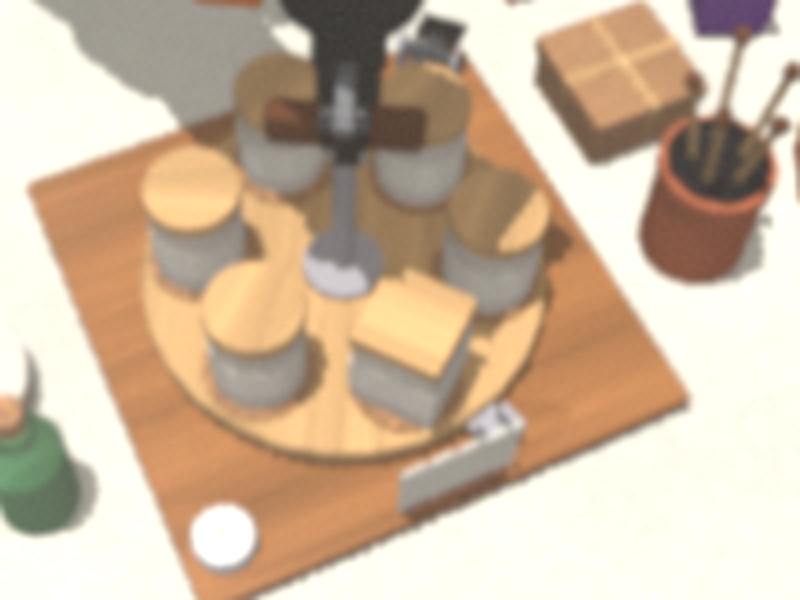

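The square jar now stands behind the ticket at about (414,320), with the ticket middle at (461,453). All jars are standing and the bar is gripped. I'll work out the residual angle next.

```bash
cat > n.py <<'E'
from h import *
import pickle
from scipy.optimize import least_squares
def fit(P,k):
    r=least_squares(lambda v:(v[:2]+.09*np.c_[np.cos(v[2]+k),np.sin(v[2]+k)]-P[:,:2]).ravel(),[.59,.053,-.18])
    return r.x.round(4),np.abs(r.fun).max().round(4)
d=np.pi/3
f=pickle.load(open("top0.pkl","rb")); c=lambda L:np.array(L)/4+[175,105]
print("start lids top",fit(ray(f,c([[324,128],[188,182],[162,325],[273,415],[408,362],[437,222]]),.122),d*np.array([0,1,2,3,4,5])))
def edges(P):
    e=[P[0]-P[3],P[1]-P[2]]; g=P[0]-P[1]
    return [np.arctan2(v[1],v[0]).round(4) for v in e]+[np.arctan2(-g[0],g[1]).round(4)]
print("board top",edges(ray(f,c([[111,38],[574,113],[500,585],[18,500]]),.018)))
s=pickle.load(open("s1.pkl","rb")); c=lambda L:np.array(L)/4+[180,150]
print("now lids scene",fit(ray(s,c([[414,320],[255,308],[192,190],[498,210]]),.122),d*np.array([0,-1,-2,1])))
P=ray(s,c([[687,400],[200,606],[30,187],[470,60]]),.018); print("board scene",P.mean(0),edges(P))
T=ray(s,c([[400,483],[522,425]]),.08);print("ticket",T.mean(0), np.arctan2(-(T[1]-T[0])[0],(T[1]-T[0])[1]))
S=ray(s,c([[405,270],[475,297],[425,375],[353,337]]),.122); print("square",S.mean(0))
# top now
g=snap("top","t1"); h=cv2.imread("pics/top0.png").astype(int); k=cv2.imread("pics/t1.png").astype(int)
print("front region visible?",np.abs(h-k).sum(2)[118:130,245:275].mean())
np.save("t1.npy",k)
b=k[118:160,232:278]; m=(b[:,:,2]>150)*1
print(b[::3,::3,2])
E
python3 n.py
```

```text
start lids top (array([ 0.5918,  0.0532, -0.1868]), np.float64(0.0032))
board top [np.float64(-0.1917), np.float64(-0.1952), np.float64(-0.1866)]
now lids scene (array([ 0.5969,  0.0538, -0.1779]), np.float64(0.001))
board scene [0.60244534 0.05287822 0.018     ] [np.float64(-0.2052), np.float64(-0.1999), np.float64(-0.2068)]
ticket [0.75204266 0.02324554 0.08      ] -0.15740663917746964
square [0.68536667 0.03844604 0.122     ]
front region visible? 73.58333333333333
[[68 69 69 70 72 71 73 72 74 74 75 75 73 72 73 73]
 [66 67 67 70 70 72 70 73 74 73 75 74 75 74 75 70]
 [63 65 68 68 69 70 74 73 73 75 72 73 73 74 74 75]
 [65 67 66 69 70 72 69 71 73 74 74 73 73 71 75 74]
 [63 65 65 68 69 71 69 73 72 74 74 73 73 76 75 74]
 [61 64 64 67 67 71 70 70 71 73 74 75 73 74 75 73]
 [60 62 64 65 70 69 70 72 73 71 73 73 73 75 75 73]
 [60 63 64 66 66 68 69 70 72 71 74 71 73 73 73 74]
 [59 60 64 66 67 67 71 70 71 72 71 75 73 73 74 74]
 [58 59 63 64 67 66 68 72 69 70 72 73 73 74 73 72]
 [57 59 62 61 65 66 67 69 68 71 72 70 72 74 72 75]
 [55 59 60 61 64 67 68 68 70 71 71 71 71 74 73 73]
 [54 57 59 61 63 65 68 69 68 70 69 71 72 74 76 73]
 [55 55 58 61 62 64 65 69 69 70 71 70 71 75 72 74]]
```

Request:
jog_arm --pt "0 0 0 0.15 0" --pt "0 0 0 0.1 0" --pt "0 0 0 0 0" --pt "0 0 0 0 0" --pt "0 0 0 0 0" --pt "0 0 0 0 0" --pt "0 0 0 0 0" --pt "0 0 0 0 0"

```text
clock: 20.45
position: [0.5946, 0.0568, 0.1463]
tool_rot: [3.141, -0.002, 0.856]
force: [1.3, 2.3, 5.4]
grip_width: 0.0185
finger_force: 40.3
```

Run:
```python
from h import *
f=snap("scene","u1"); o=bot.observe(); print(o["tool_rot"],o["force"],o["moment"],o["grip_width"],o["finger_force"],np.abs(o["qd"]).max())
# catch pad / surroundings unchanged vs s1; shift of square lid
a=cv2.imread("pics/s1.png",0).astype(np.float32);b=cv2.imread("pics/u1.png",0).astype(np.float32)
for n,(y0,y1,x0,x1) in dict(sq=(212,246,266,300),catch=(150,170,278,298),ticket=(250,280,278,314)).items():
    print(n,cv2.phaseCorrelate(a[y0:y1,x0:x1].copy(),b[y0:y1,x0:x1].copy()))
```

```text
[ 3.14074814e+00 -1.61324485e-03  8.55765516e-01] [1.8031915  2.18417209 5.30780842] [ 0.41688358 -0.50245884 -0.00256817] 0.01886836650387818 40.292027592659 0.0015063288376981202
sq ((-0.3698594937776498, 0.5691466076973413), 0.9413437942663828)
catch ((0.04094390154534011, 0.02328906104848194), 0.9992961744964123)
ticket ((-0.4683991567767052, 0.37765444324133846), 0.8913079862241392)
```

```bash
python3 -c "
from workcell import bot
print(bot.job_done())"
```

```text
the job is handed in; nothing more can be done
None
```

I handed the job in at about 20.5 s: the catch is tipped over and staying up, and the square jar stands behind the ticket to within about 0.02 rad by my measurements. The T-handle is still gripped at 40 N, and in the last picture I viewed, just before a final 0.02 rad turn, all six jars were still standing. The verdict was not shown to me.

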